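# Undo a lock screw of unknown thread and lower the lifting stand

### The arm

A 7-joint arm with a two-finger parallel gripper is mounted at the origin on a cart in front of the work surface, level with it; the furniture and walls round the work are solid. World frame = base frame: x ahead of the robot, y to its left, z up, the work surface at z = 0. Lengths are in mm, angles in rad, forces in N, time in s.
With the tool pointing down it reaches from about 375 to 925 mm from the base axis. Payload 3.1 kg.
Tool frame: the origin (TCP) lies midway between the tips of the shut fingers; the grasp point (between the pads) lies 19 mm behind it; z points along the fingers, y is the line along which they close (so a half turn about z gives the same grasp; the last joint's range is limited). The gripper opens to 85 mm and grips with 20 to 120 N. Pads are 22 mm wide; open, the fingers measure 114 mm over their backs; the gripper's body (76 mm by 85 mm) begins 54 mm behind the grasp point. The pads swing forward as they close: fully open they stand 13 mm farther back than shut.
Start: joints at [1.148, 0.383, 0.044, 1.598, -0.018, 1.161, -0.05], TCP at [207.447, -616.01, 231.269] pointing down, gripper open.
Joint ranges: [-2.61, 2.61], [-0.41, 2.15], [-1.48, 1.57], [0, 2.5], [-1.57, 4.71], [0.05, 1.97], [-2.85, 2.85]. Speed limits (rad/s): [2.79, 2.79, 3.14, 3.14, 3.14, 3.14, 3.14].

### API

Orientations are given as a rotation vector (axis times angle).
In Python, from station import manip, cams, sign_off gives the robot as it stands. The module is installed in compiled form; this text tells all that it offers.
- The arm moves only by the shell command python3 -m creep 'ROWS'. ROWS is JSON, a list that holds one entry, the list of rows, each a list of 7 numbers: the closure, from 0 (fully open) to 1 (shut), then the shift along the tool's x, y, z in mm, then the turn, a rotation vector about the tool's x, y, z in rad. A call has 1 to 5 rows; each row is the pose to reach, as a shift and turn from the pose commanded when the call began, along the tool's axes at that moment; what a row does not reach only later rows make up. A row lasts 1/10 s, in which the tool goes at most 50 mm and 8.59 degrees, less where a joint would pass 70% of its speed; a pose out of reach is approached as far as the arm can. A call with a gripper value outside its range is refused whole. The fingers move at their own pace and stop on an object; the grip force is fixed at half the most. Time passes only in rows, so rows that repeat a pose let the fingers close. It gives the time, the measured TCP pose, the force, the opening and the grip force at its end, in the units of the state.
- manip.sense(): the state, without advancing time (a new reading comes with each control period).
- cams.grab_frame(name): name is "side" or "top"; returns a dict with "pixels" (400x640x3 uint8, red, green, blue), "vertical_fov" (degrees; the focal length in pixels is half the picture's height over the tangent of half this angle, whatever the lens; pixels are square), "cx", "cy" (the principal point, pixels), "distortion" ([k1, k2, p1, p2, k3] as OpenCV has them; the pictures are not rectified), "view" (4x4, takes a point from world to camera coordinates). Camera axes: x right, y up, looking along -z (the intrinsics and any distortion apply to the point x, -y, -z); pixel columns grow to the right and rows downward; lengths in mm; the calibration is good to about 2 mm. A picture is of the moment at which its call begins. There is no depth.
- sign_off(): hands the job in; it is judged then, once.
The state is a dict: "time_s": time; "joint_positions": joint angles; "qvel": joint speeds; "effort": joint torques, N m; "position": TCP position; "orientation": TCP orientation; "force": force on the tool from outside, world axes, zero at the start; "moment": the same for the moment, N m; "width": finger opening in mm; "finger_force": force on a finger pad.
Only numpy, scipy, OpenCV 4.12 (cv2) and the standard library are available. Lean on these libraries where they do the work, as an engineer would, in place of code of your own. Each camera call takes 0.05 s, during which the arm holds its last target. There are 200 camera calls.

### The job

Lower the loaded platform of the blue lifting stand all the way down. First undo the black-handled locking screw on top by at least a fifth of a turn: nobody knows whether its thread is normal or reversed, so try it gently, feel which way gives, and never force it the wrong way. Then take the black steel drift from the cork mat, lift the red finger of the pawl with it (not with the gripper) and keep it lifted until the platform has sunk fully with its block still on it, and lay the drift back on the mat, leaving the other things where they are.

Things in the scene. Friction and masses are not known exactly. Their poses are not given: they have to be found in the camera images.
- lift_stand: Blue lifting stand fixed to the bench. Origin on the bench under its mast (66 x 48 mm, top at z 200 mm); base spans x -80..80, y -150..100 mm, 14 mm thick. At +y a round boss (60 mm across, axis x 0, y 65 mm, top z 200 mm) holds the locking screw; its foot stands on the pawl's finger so that this cannot rise. The pawl hooks under a rack tooth and holds up the platform, which is at -y.
- screw_grip (a point): Centre of the locking screw's black handle: a flat bar 90 mm long, 14 thick, 22 high, centred here, 231 mm above the bench at the start, 20 mm free below it. The bar runs along this frame's x (the stand's x at the start); it turns about the vertical through this point. Undoing lifts it: 3 mm at 0.6 rad, 8.7 mm at 1.0, 13 mm at 1.2, 15 mm at 1.3 (about 8.7 mm times the square of the turn).
- lock_screw (a joint): Angle of the locking screw, rad: 0 done up (the start), positive anticlockwise from above, stops at -1.5 and 1.5. Which sign undoes it differs from run to run and cannot be seen. The undoing way it has a steady light drag of 0.15 N m; the other way it springs back with about 3 N m per rad. It stays where it is left. From 1.2 rad the pawl has room to lift fully.
- thread_stop (a joint): Strain of the thread's hidden stop, m: 0 at rest, grows by about 0.01 per rad (either sign) when the screw is forced the wrong way. Damaged beyond 0.006 (about 0.55 rad, 1.5 N m): try no farther than about 0.3 rad.
- pawl: Dark steel pawl with a red finger, on a horizontal pin along the stand's x. Origin at the pin: x 0, y 30, z 150 mm of the stand; axes as the stand's at rest. Tipped by lifting the red finger: free of the teeth from about 0.22 rad, stop at 0.33 rad. Let go, a spring (about 1 to 2 N at the finger) puts it back under the next tooth; teeth are 20 mm apart.
- pawl_finger (a point): Middle of the underside of the pawl's red finger: x 0, y 112, z 146 mm of the stand at rest. The red pad is 44 mm wide (stand's x), 40 long (stand's y 92..132 mm), 10 thick, with free air below it down to the base and beyond its end (+y). Raised by 20 mm here the pawl is clear of the teeth; it can rise 27 mm. Lifting takes 2 to 6 N.
- carriage (a joint): How far the platform has been lowered, m: 0 at the start, 0.08 fully down. With the pawl held clear it sinks by its own weight, damped, in about 2 to 3 s.
- platform (a point): Centre of the top face of the aluminium platform, 100 x 100 mm with a low rim on three sides; 134 mm above the bench at the start, 54 mm when down.
- block_mid (a point): Centre of the black steel riser block with tape (31 x 73 x 30 mm, 0.35 kg) that stands loose on the platform; half-way up, 15 mm above its underside.
- mat: Thin cork mat fixed on the bench, 150 (its x) x 250 (its y) x 4 mm; origin at the centre of its underside.
- drift_mid (a point): Centre of the black steel drift, a round rod 200 mm long and 14 mm thick, 0.22 kg, lying loose on the mat along this frame's y axis; centre 11 mm above the bench. Its middle is the place to hold it.
- tape_mid (a point): Centre of the roll of black tape on the bench, 68 x 72 x 18 mm, a bystander.
- mug_mid (a point): Centre of the white mug, 92 x 127 x 95 mm, a bystander, half-way up.
- pliers_mid (a point): Centre of the black-gripped pliers lying flat on the bench, 178 x 56 x 18 mm, a bystander.
There are look-alikes about, which are no part of the job. Leave any turquoise look-alike of the part that bears block_mid alone.

How it is judged:
By the outcome, as a careful person would: the job done as asked, in the order asked, and still so for the second after the job is handed in, with the robot touching nothing.
It also fails if it takes over 59 s, if anything falls off the work surface, if the arm or the gripper's body presses on something with over 40 N, if the wrist force passes 120 N, or if a joint passes its speed limit or range.

## Working session

There is one attempt and no reset: what is moved stays moved. The work goes in short steps, Python scripts to look and compute and a shell command to move; the robot and the scene stay as the last step left them, time stands still between calls to the robot, and variables do not carry over. Pictures are saved under pics/ and viewed, at most 10 in all, crops included, and the job is handed in when it is done.

```bash
mkdir -p pics
cat > h.py <<'E'
import numpy as np, cv2
from station import manip, cams
from scipy.spatial.transform import Rotation as R
def grab(name,fn):
    f=cams.grab_frame(name); cv2.imwrite(fn,f["pixels"][:,:,::-1]); 
    np.savez('cal_'+name+'.npz',fov=f["vertical_fov"],c=[f["cx"],f["cy"]],d=f["distortion"],V=f["view"]); return f
def cal(name):
    z=np.load('cal_'+name+'.npz'); fl=200/np.tan(np.radians(float(z['fov']))/2)
    K=np.array([[fl,0,z['c'][0]],[0,fl,z['c'][1]],[0,0,1]]); return K,z['d'],z['V']
def ray(name,u,v):
    K,d,V=cal(name); p=cv2.undistortPoints(np.array([[[u,v]]],float),K,d)[0,0]
    Rm=V[:3,:3]; o=-Rm.T@V[:3,3]; return o,Rm.T@np.array([p[0],-p[1],-1.])
def atz(name,u,v,z):
    o,r=ray(name,u,v); return o+r*(z-o[2])/r[2]
def proj(name,P):
    K,d,V=cal(name); P=np.atleast_2d(P); c=P@V[:3,:3].T+V[:3,3]; c=c*[1,-1,-1]
    return cv2.projectPoints(c,np.zeros(3),np.zeros(3),K,d)[0][:,0]
def tool(world_delta):  # world shift -> tool axes
    s=manip.sense(); return R.from_rotvec(s["orientation"]).inv().apply(world_delta)
E
python3 - <<'E'
from h import *
for n in("top","side"):
    f=grab(n,f'pics/{n}0.png'); K,d,V=cal(n); print(n,K[0,0],f["cx"],f["cy"],d,(-V[:3,:3].T@V[:3,3]).round(), (V[:3,:3].T@[0,0,-1]).round(2))
a=cv2.imread('pics/top0.png')
cv2.imwrite('pics/top0b.png',cv2.resize(a,(800,500)));
s=manip.sense();print(s); print(R.from_rotvec(s["orientation"]).as_matrix().round(3))
E
```

```text
top 515.5779877197099 318.6754184812297 206.18605714090882 [-0.07564071  0.          0.          0.          0.        ] [ 493.  174. 1546.] [ 0.07  0.   -1.  ]
side 489.6075100484195 321.52579470017287 194.66343812311464 [-0.07691024  0.          0.          0.          0.        ] [ -23.  670. 1138.] [ 0.49 -0.4  -0.78]
{'time_s': 0.1, 'joint_positions': array([ 1.14820933,  0.38375667,  0.04381558,  1.59942876, -0.0179212 ,
        1.16124233, -0.04989451]), 'qvel': array([-0.00056527, -0.00180382,  0.00118064, -0.0039024 ,  0.0002091 ,
        0.00032198, -0.00194477]), 'effort': array([ 2.71621051e-03, -4.34729505e+01,  1.02900725e+00, -2.50455129e+01,
        1.07980068e-02,  5.39880959e-03, -1.70907452e-05]), 'position': array([ 207.1567926 , -615.18272938,  230.00477753]), 'orientation': array([-3.09787341e+00, -5.07697006e-01,  7.75695505e-04]), 'force': array([-0.22588464, -0.30329887,  0.79646495]), 'moment': array([-0.07795569,  0.05557047, -0.05719885]), 'finger_force': 0.0, 'width': 85.43983841799181}
[[ 0.948  0.319 -0.001]
 [ 0.319 -0.948  0.002]
 [-0.    -0.002 -1.   ]]
```

View pics/top0.png

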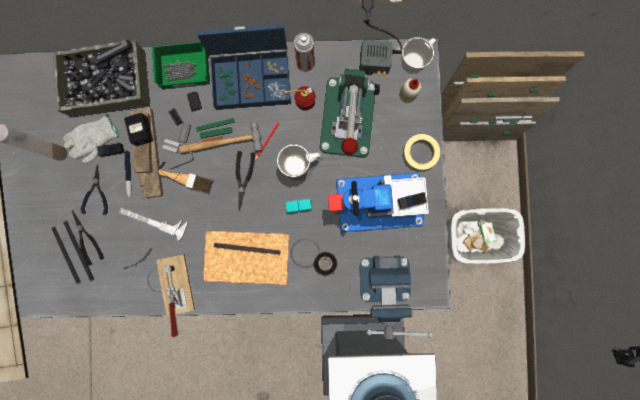

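View pics/side0.png

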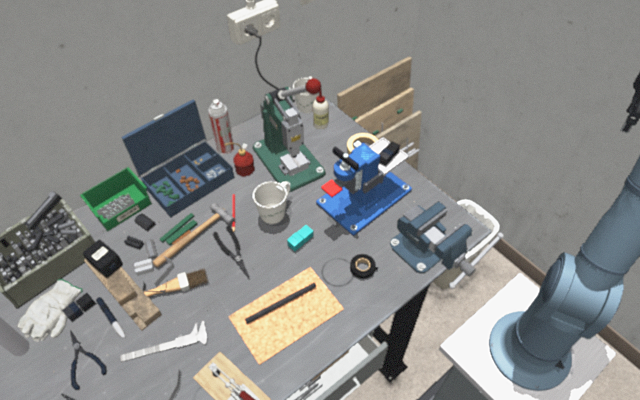

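The stand is right of centre in the top view (about 380,203), with its red finger at (335,202). The drift is at (247,249) on the mat and the turquoise look-alike at (298,206). I'll enlarge these.

Run:
```python
from h import *
a=cv2.imread('pics/top0.png');b=cv2.imread('pics/side0.png')
A=cv2.resize(a[165:240,320:440],None,fx=6.6,fy=6.6,interpolation=cv2.INTER_CUBIC)
cv2.imwrite('pics/tc.png',A)
B=cv2.resize(b[130:240,305:425],None,fx=5,fy=5,interpolation=cv2.INTER_CUBIC)
cv2.imwrite('pics/sc.png',B)
print(A.shape,B.shape)
for (u,v) in((215,246),(279,252)): print('drift end',atz('top',u,v,11))
for (u,v) in((205,232),(289,235),(287,284),(204,281)): print('mat',atz('top',u,v,4))
```

```text
(495, 792, 3) (550, 600, 3)
drift end [488.10805572 487.21959517  11.        ]
drift end [465.625171   296.55286193  11.        ]
mat [530.7283714  518.25973153   4.        ]
mat [515.40019846 266.10060527   4.        ]
mat [369.96614502 275.42602138   4.        ]
mat [384.53885823 523.36114959   4.        ]
```

View pics/tc.png

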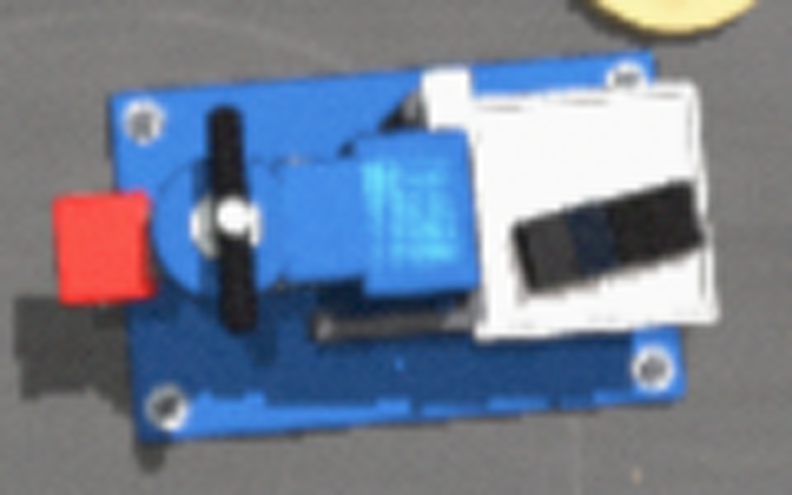

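View pics/sc.png

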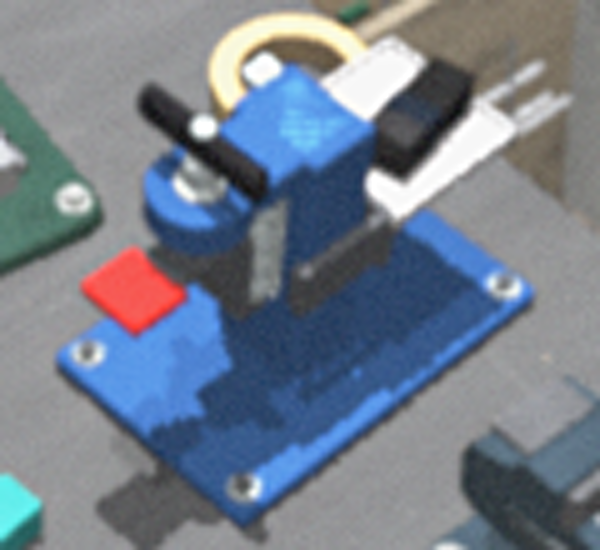

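The crop shows the handle bar from (224,107) to (240,330), and the red pad corners at (52,200), (148,192), (155,300) and (62,305). The base corners are (112,97), (655,52), (685,400) and (143,440). Next I'll fit the stand pose.

Run:
```python
from h import *
from scipy.optimize import least_squares
T=lambda x,y:(320+(x+.5)/6.6-.5,165+(y+.5)/6.6-.5)
S=lambda x,y:(305+(x+.5)/5-.5,130+(y+.5)/5-.5)
obs=[('top',T(112,97),(80,100,14)),('top',T(655,52),(80,-150,14)),('top',T(685,400),(-80,-150,14)),('top',T(143,440),(-80,100,14)),
('top',T(224,107),(45,65,242)),('top',T(240,330),(-45,65,242)),
('top',T(52,200),(22,132,156)),('top',T(62,305),(-22,132,156)),
('side',S(60,360),(80,100,14)),('side',S(243,522),(-80,100,14)),('side',S(530,298),(-80,-150,14)),
('side',S(83,288),(22,132,156)),('side',S(138,333),(-22,132,156))]
def f(p):
    c,s=np.cos(p[2]),np.sin(p[2]);M=np.array([[c,-s,0],[s,c,0],[0,0,1]]);r=[]
    for n,uv,P in obs:r+=list(proj(n,M@np.array(P,float)+[p[0],p[1],0])[0]-uv)
    return np.array(r)
r=least_squares(f,[550,50,0.05],x_scale=[100,100,.1],loss='soft_l1');p=r.x
print(p.round(3));print(f(p).reshape(-1,2).round(1).tolist())
M=R.from_rotvec([0,0,p[2]])
W=lambda *P:M.apply(P)+[p[0],p[1],0]
np.save('stand.npy',p)
print('grip',W(0,65,231),'finger',W(0,112,146),'plat',W(0,-80,134))
# drift via both cameras
o=[('top',(215,246)),('top',(279,252)),('side',(249,319)),('side',(314,288))]
for n,uv in o: print(n,atz(n,*uv,11).round(1))
for n,uv in(('side',(229,319)),('side',(312,269)),('side',(343,304)),('side',(261,359))):print('mat side',atz(n,*uv,4).round(1))
print('block',atz('top',*T(610,237),164),'teal',atz('top',298,206,15))
print(np.linalg.norm(W(0,65,231)[:2]))
```

```text
[6.04338e+02 1.74220e+01 5.60000e-02]
[[-0.7, -0.2], [-0.0, -0.1], [0.6, 0.3], [-0.9, 1.2], [-0.1, -0.1], [0.6, 1.3], [0.0, -0.0], [-0.1, 0.2], [-1.5, -0.8], [0.4, 0.2], [2.2, -1.4], [-0.9, -0.8], [-0.4, -0.1]]
grip [600.71197876  82.32062489 231.        ] finger [598.09008409 129.24743672 146.        ] plat [608.80080274 -62.45358181 134.        ]
top [488.1 487.2  11. ]
top [465.6 296.6  11. ]
side [492.3 480.3  11. ]
side [458.6 301.6  11. ]
mat side [526.7 518.2   4. ]
mat side [509.2 268.1   4. ]
mat side [379.6 270.6   4. ]
mat side [392.9 514.4   4. ]
block [597.02742858 -76.72945258 164.        ] teal [600.76844891 236.69874441  15.        ]
606.326287330473
```

```bash
R5='x'; python3 -m creep '[[[0,596,-536,-98,0,0,-2.87],[0,596,-536,-98,0,0,-2.87],[0,596,-536,-98,0,0,-2.87],[0,596,-536,-98,0,0,-2.87],[0,596,-536,-98,0,0,-2.87]]]'
cat >> h.py <<'E'
def goto(P,yaw=None):
    "shift and turn (tool axes) from the present measured pose to world P, tool-x yaw"
    s=manip.sense(); M=R.from_rotvec(s["orientation"]).as_matrix()
    print('t',round(s["time_s"],2),'pos',s["position"].round(1),'q',s["joint_positions"].round(2),'F',s["force"].round(1),'M',s["moment"].round(2),'w',round(s["width"],1),'ff',round(s["finger_force"],1))
    print('shift',(M.T@(np.array(P)-s["position"])).round(1))
    y=np.arctan2(M[1,0],M[0,0]); print('yaw',y.round(3),'tilt',M[:,2].round(3))
    if yaw is not None:
        T=R.from_euler('z',yaw)*R.from_euler('x',np.pi)
        print('turn',(R.from_matrix(M.T)*T).as_rotvec().round(3))
E
python3 -c "
from h import *
goto([601,82,330],3.198)"
```

```text
time_s: 0.6
position: [329.7, -397.7, 261.3]
orientation: [-2.693, -1.616, 0.0]
force: [0.8, -0.5, 1.4]
width: 85.4
finger_force: 0.0
t 0.6 pos [ 329.7 -397.7  261.3] q [ 0.97  0.11 -0.19  1.87  0.02  1.16  0.29] F [ 0.8 -0.5  1.4] M [ 0.   -0.07 -0.03] w 85.4 ff 0.0
shift [550.9  13.6 -68.6]
yaw 1.081 tilt [-0.001  0.    -1.   ]
turn [-0.000e+00 -1.000e-03 -2.117e+00]
```

```bash
python3 -m creep '[[[0,551,14,-69,0,0,-2.12],[0,551,14,-69,0,0,-2.12],[0,551,14,-69,0,0,-2.12],[0,551,14,-69,0,0,-2.12],[0,551,14,-69,0,0,-2.12]]]'>/dev/null;  python3 -c "
from h import *
goto([601,82,330],3.198)"
```

```text
t 1.1 pos [ 453.1 -182.8  292.6] q [ 0.73  0.05 -0.44  1.88  0.02  1.22  0.54] F [ 0.7 -0.2  0.7] M [-0.03 -0.08  0.01] w 85.5 ff 0.0
shift [217.9 211.  -37.5]
yaw 1.831 tilt [-0. -0. -1.]
turn [-0.    -0.    -1.367]
```

```bash
python3 -m creep '[[[0,218,211,-38,0,0,-1.37],[0,218,211,-38,0,0,-1.37],[0,218,211,-38,0,0,-1.37],[0,218,211,-38,0,0,-1.37],[0,218,211,-38,0,0,-1.37]]]'>/dev/null;  python3 -c "
from h import *
goto([601,82,260],3.198)"
```

```text
t 1.6 pos [575.4  32.6 323.6] q [ 0.45  0.24 -0.67  1.64  0.16  1.32  0.76] F [0.7 0.4 0.1] M [ 0.01 -0.06  0.03] w 85.3 ff 0.0
shift [ 4.6 55.5 63.6]
yaw 2.58 tilt [-0.    -0.001 -1.   ]
turn [-0.001 -0.    -0.618]
```

```bash
python3 -m creep '[[[0,5,55,50,0,0,-0.62],[0,5,55,50,0,0,-0.62],[0,5,55,50,0,0,-0.62],[0,5,55,50,0,0,-0.62],[0,5,55,50,0,0,-0.62]]]'>/dev/null;  python3 - <<'E'
from h import *
goto([601,82,214],3.198)
f=grab('top','pics/top1.png');g=grab('side','pics/side1.png')
a=f["pixels"][150:250,310:430,::-1];b=g["pixels"][110:210,320:440,::-1]
cv2.imwrite('pics/c1.png',cv2.resize(np.hstack([a,b]),None,fx=3.3,fy=4*.825,interpolation=cv2.INTER_CUBIC))
E
```

```text
t 2.1 pos [599.9  80.3 272.7] q [ 0.42  0.37 -0.78  1.63  0.27  1.26  1.22] F [0.2 0.6 0.4] M [ 0.01 -0.03 -0.03] w 85.4 ff 0.0
shift [-1.3  1.6 58.7]
yaw -3.087 tilt [-0.002  0.    -1.   ]
turn [ 0.    -0.002 -0.002]
```

View pics/c1.png

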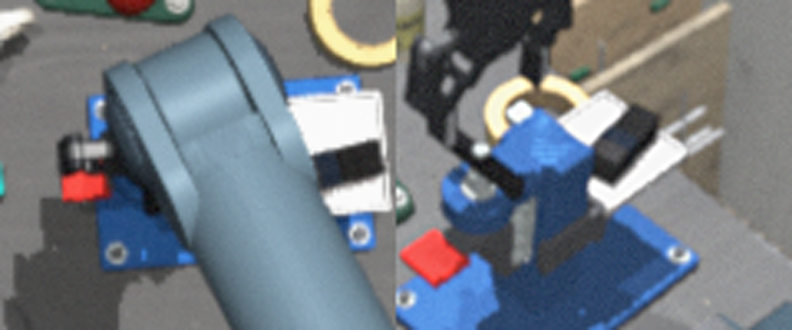

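The fingers straddle the handle, one either side of it (crop about 435,110 and 535,60). I'll descend and close.

```bash
python3 -m creep '[[[0,-1,2,30,0,0,0],[0,-1,2,59,0,0,0],[0,-1,2,59,0,0,0],[1,-1,2,59,0,0,0],[1,-1,2,59,0,0,0]]]' >/dev/null; python3 -m creep '[[[1,0,0,0,0,0,0],[1,0,0,0,0,0,0],[1,0,0,0,0,0,0]]]';python3 -c "
from h import *
goto([601,82,214],3.198)"
```

```text
time_s: 3.0
position: [601.9, 82.2, 216.2]
orientation: [-0.083, 3.139, -0.001]
force: [0.7, -0.8, 3.7]
width: 15.8
finger_force: 58.7
t 3.0 pos [601.9  82.2 216.2] q [ 0.4   0.42 -0.76  1.69  0.31  1.16  1.18] F [ 0.7 -0.8  3.7] M [-0.12  0.02 -0.02] w 15.8 ff 58.7
shift [ 0.9 -0.1  2.2]
yaw -3.089 tilt [ 0.002 -0.001 -1.   ]
turn [-0.001  0.002 -0.004]
```

```bash
python3 -m creep '[[[1,0,0,0,0,0,0.1],[1,0,0,0,0,0,0.2],[1,0,0,0,0,0,0.2],[1,0,0,0,0,0,0.2]]]' >/dev/null;python3 -c "
from h import *
goto([601,82,214],3.198)"
```

```text
t 3.4 pos [601.9  82.4 216.5] q [ 0.37  0.41 -0.72  1.69  0.29  1.15  1.  ] F [-1.8 -0.3  5. ] M [-0.15  0.38 -0.  ] w 15.3 ff 58.9
shift [ 0.9 -0.5  2.5]
yaw 2.997 tilt [ 0.002 -0.    -1.   ]
turn [-0.     0.002 -0.201]
```

```bash
python3 -m creep '[[[1,0,0,0,0,0,0.05],[1,0,0,-1,0,0,0.1]]]' >/dev/null;python3 -c "
from h import *
goto([601,82,214],3.198)"
```

```text
t 3.6 pos [602.   82.5 216.9] q [ 0.36  0.4  -0.7   1.69  0.28  1.15  0.9 ] F [-0.8 -0.2  1.6] M [-0.02 -0.02  0.18] w 15.0 ff 58.6
shift [ 0.8 -0.7  2.9]
yaw 2.896 tilt [ 0.002 -0.    -1.   ]
turn [ 0.     0.002 -0.302]
```

It gives at 0.18 N m, where the wrong way would need 0.9 at 0.3 rad. So clockwise undoes it, and I'll follow the rise.

```bash
python3 -m creep '[[[1,0,0,-1,0,0,0.15],[1,0,0,-2.3,0,0,0.3],[1,0,0,-4,0,0,0.45],[1,0,0,-6.2,0,0,0.6],[1,0,0,-8.8,0,0,0.75]]]'; python3 -m creep '[[[1,0,0,-3,0,0,0.15],[1,0,0,-6,0,0,0.3],[1,0,0,-7,0,0,0.34],[1,0,0,-7,0,0,0.34]]]' >/dev/null;python3 -c "
from h import *
goto([601,82,214],3.198)"
```

```text
time_s: 4.1
position: [602.3, 83.1, 225.3]
orientation: [1.504, 2.756, 0.004]
force: [1.1, 0.4, 2.0]
width: 15.7
finger_force: 58.6
t 4.5 pos [602.7  83.4 232.8] q [ 0.22  0.35 -0.52  1.68  0.19  1.16 -0.11] F [1.5 0.4 3.2] M [ 0.24 -0.38  0.16] w 15.5 ff 58.9
shift [-0.9 -2.  18.8]
yaw 1.808 tilt [ 0.004  0.001 -1.   ]
turn [ 0.004  0.003 -1.39 ]
```

```bash
python3 -m creep '[[[0,0,0,0,0,0,0],[0,0,0,0,0,0,0],[0,0,0,-40,0,0,0],[0,0,0,-90,0,0,0],[0,0,0,-90,0,0,0]]]'
python3 - <<'E'
from h import *
for n,(x0,y0,x1,y1) in (('top',(208,236,286,280)),('side',(240,282,322,326))):
    a=cv2.imread(f'pics/{n}0.png')[y0:y1,x0:x1].max(2); v,u=np.nonzero(a<75)
    P=np.array([atz(n,x+x0,y+y0,14)[:2] for x,y in zip(u,v)]); c=np.median(P,0)
    r=cv2.minAreaRect(P.astype(np.float32)); w=np.linalg.svd(P-P.mean(0),full_matrices=False)[2][0]
    print(n,len(u),P.mean(0).round(1),r,w.round(3))
goto([474,391,120],None)
E
```

```text
time_s: 5.0
position: [605.0, 83.3, 329.3]
orientation: [1.941, 2.459, 0.015]
force: [1.3, 0.9, 0.3]
width: 84.6
finger_force: 0.0
top 145 [479.4 396.2] ((478.8160705566406, 393.0477600097656), (189.34341430664062, 7.198310375213623), 82.31674194335938) [0.133 0.991]
side 141 [475.8 399.1] ((475.0172119140625, 393.2441101074219), (193.35147094726562, 6.391034126281738), 81.76119232177734) [0.138 0.99 ]
t 5.0 pos [605.   83.3 329.3] q [ 0.23  0.28 -0.53  1.56  0.15  1.32 -0.08] F [1.3 0.9 0.3] M [ 0.02 -0.04 -0.02] w 84.6 ff 0.0
shift [330.  -58.7 208.2]
yaw 1.805 tilt [ 0.013  0.002 -1.   ]
```

```bash
python3 -m creep '[[[0,307,-62,150,0,0,0.37],[0,307,-62,150,0,0,0.37],[0,307,-62,150,0,0,0.37],[0,307,-62,150,0,0,0.37],[0,307,-62,150,0,0,0.37]]]'; python3 -c "
from h import *
goto([473.6,368,60],1.434)"
```

```text
time_s: 5.5
position: [506.5, 285.3, 213.4]
orientation: [2.367, 2.065, -0.002]
force: [0.9, -0.0, -0.1]
width: 85.4
finger_force: 0.0
t 5.5 pos [506.5 285.3 213.4] q [-0.1   0.33 -0.58  1.76  0.2   1.11 -0.88] F [ 0.9 -0.  -0.1] M [ 0.05 -0.04 -0.05] w 85.4 ff 0.0
shift [ 77.6 -43.8 153.3]
yaw 1.434 tilt [-0.001 -0.001 -1.   ]
turn [-0.     0.001  0.   ]
```

```bash
python3 -m creep '[[[0,78,-44,153,0,0,0],[0,78,-44,153,0,0,0],[0,78,-44,153,0,0,0],[0,78,-44,153,0,0,0],[0,78,-44,153,0,0,0]]]' >/dev/null
python3 - <<'E'
from h import *
goto([473.6,368,6],1.434)
g=grab('side','pics/side2.png');f=grab('top','pics/top2.png')
a=f["pixels"][205:305,200:320,::-1];b=g["pixels"][250:350,220:340,::-1]
cv2.imwrite('pics/c2.png',cv2.resize(np.hstack([a,b]),None,fx=3.3,fy=3.3,interpolation=cv2.INTER_CUBIC))
E
```

```text
t 6.0 pos [469.1 367.7  56.9] q [-0.3   0.56 -0.54  1.82  0.36  0.87 -1.14] F [-0.6 -1.4  0.3] M [ 0.03  0.05 -0.02] w 85.5 ff 0.0
shift [ 1.1  4.9 50.8]
yaw 1.44 tilt [-0.009 -0.004 -1.   ]
turn [-0.009  0.006  0.006]
```

View pics/c2.png

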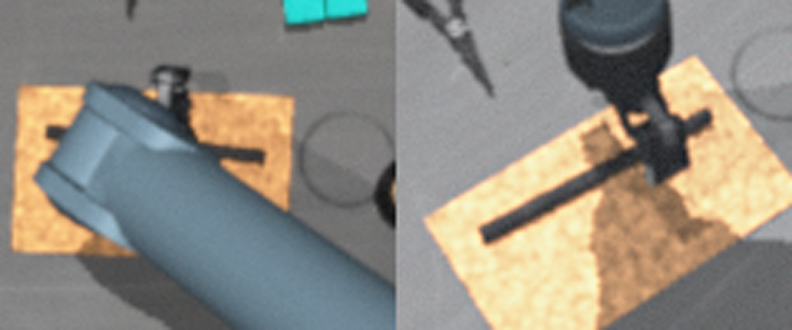

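The fingers straddle the drift about 25 mm toward its right end, as planned. I'll descend and grip.

```bash
python3 -m creep '[[[0,0,0,20,0,0,0],[0,0,0,45,0,0,0],[0,0,0,53,0,0,0],[0,0,0,53,0,0,0]]]' ; python3 -c "
from h import *
goto([473.6,368,6],1.434)"
```

```text
time_s: 6.5
position: [475.8, 366.3, 9.1]
orientation: [2.369, 2.062, -0.001]
force: [-0.1, -0.2, -0.0]
width: 85.6
finger_force: 0.0
t 6.5 pos [475.8 366.3   9.1] q [-0.33  0.63 -0.5   1.83  0.41  0.78 -1.18] F [-0.1 -0.2 -0. ] M [ 0.   -0.04 -0.01] w 85.6 ff 0.0
shift [ 1.4 -2.4  3.1]
yaw 1.433 tilt [ 0.    -0.001 -1.   ]
turn [ 0.001  0.001 -0.001]
```

```bash
python3 -m creep '[[[0,1,-2,4,0,0,0],[0.6,1,-2,4,0,0,0],[1,1,-2,4,0,0,0],[1,1,-2,4,0,0,0],[1,1,-2,4,0,0,0]]]' >/dev/null; python3 -m creep '[[[1,0,0,0,0,0,0],[1,0,0,0,0,0,0]]]' >/dev/null; python3 -c "
from h import *
goto([473.6,368,6],1.434)"
```

```text
t 7.2 pos [473.8 369.4   5.4] q [-0.33  0.64 -0.5   1.83  0.42  0.78 -1.19] F [-0.4 -1.1  1.7] M [-0.03 -0.2   0.  ] w 11.9 ff 59.2
shift [-1.4  0.  -0.6]
yaw 1.435 tilt [ 0.002  0.001 -1.   ]
turn [ 0.001 -0.001  0.001]
```

```bash
python3 -m creep '[[[1,0,0,-20,0,0,0],[1,0,0,-60,0,0,0],[1,0,0,-100,0,0,0],[1,0,0,-140,0,0,0],[1,0,0,-140,0,0,0]]]' >/dev/null;  python3 - <<'E'
from h import *
p=np.load('stand.npy');M=R.from_rotvec([0,0,p[2]])
T=M.apply([0,225,0])+[p[0],p[1],0]
goto([T[0],T[1],125],p[2]+np.pi/2)
g=grab('side','pics/side3.png');f=grab('top','pics/top3.png')
a=f["pixels"][190:290,200:320,::-1];b=g["pixels"][200:300,210:330,::-1]
cv2.imwrite('pics/c3.png',cv2.resize(np.hstack([a,b]),None,fx=3.3,fy=3.3,interpolation=cv2.INTER_CUBIC))
E
```

```text
t 7.7 pos [475.6 372.6 150.7] q [-0.26  0.44 -0.59  1.77  0.29  1.01 -1.09] F [ 0.7  2.2 -3.2] M [ 0.03 -0.04 -0.03] w 11.5 ff 58.8
shift [-113.8  132.5   25.8]
yaw 1.435 tilt [ 0.009  0.007 -1.   ]
turn [ 0.009 -0.007 -0.192]
```

View pics/c3.png

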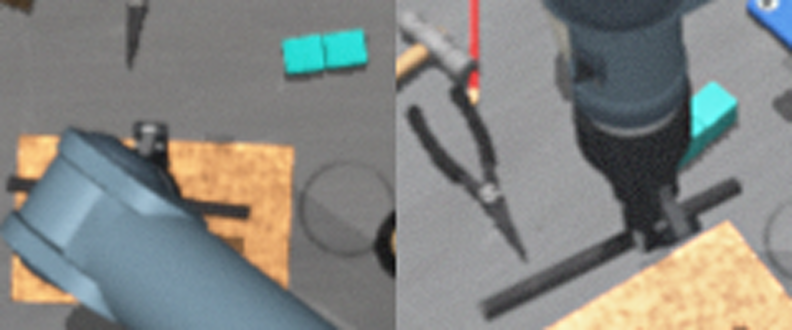

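The drift is held and looks fairly level. Its right tip is at top (275.2,254.2) and side (314.2,256.7). I'll triangulate the ends.

```bash
cat >> h.py <<'E'
def tri(a,b):
    A=[];c=[]
    for n,uv in(('top',a),('side',b)):
        o,r=ray(n,*uv); r/=np.linalg.norm(r); Q=np.eye(3)-np.outer(r,r); A.append(Q);c.append(Q@o)
    A=np.vstack(A);c=np.hstack(c); x=np.linalg.lstsq(A,c,rcond=None)[0]; return x.round(1),np.linalg.norm(A@x-c).round(1)
E
python3 - <<'E'
from h import *
print(tri((275.2,254.2),(314.2,256.7)),tri((202.4,245.5),(237.,293.9)))
E
```

```text
(array([462.5, 295.7, 152.1]), np.float64(0.1)) (array([491.1, 491.8, 158.7]), np.float64(0.9))
```

```bash
python3 -m creep '[[[1,-56,70,29,0,0,-0.1],[1,-85,105,29,0,0,-0.19],[1,-114,133,29,0,0,-0.19],[1,-114,133,29,0,0,-0.19],[1,-114,133,29,0,0,-0.19]]]' >/dev/null;  python3 - <<'E'
from h import *
p=np.load('stand.npy');M=R.from_rotvec([0,0,p[2]])
T=M.apply([0,182,0])+[p[0],p[1],0]
goto([T[0],T[1],122],p[2]+np.pi/2)
g=grab('side','pics/side4.png');f=grab('top','pics/top4.png')
a=f["pixels"][150:250,270:390,::-1];b=g["pixels"][130:230,260:380,::-1]
cv2.imwrite('pics/c4.png',cv2.resize(np.hstack([a,b]),None,fx=3.3,fy=3.3,interpolation=cv2.INTER_CUBIC))
E
```

```text
t 8.3 pos [591.5 227.8 110.8] q [-0.02  0.55 -0.54  1.7   0.33  0.99 -0.64] F [-1.  -2.1 -2.1] M [-0.16 -0.01 -0.02] w 11.3 ff 58.8
shift [-28.8   1.4 -11. ]
yaw 1.613 tilt [-0.005 -0.008 -1.   ]
turn [-0.005  0.008 -0.014]
```

View pics/c4.png

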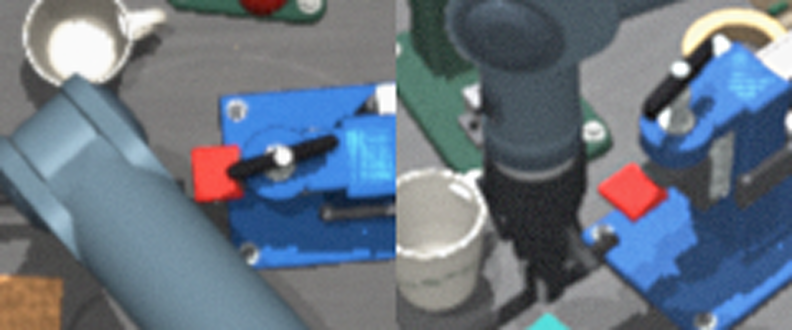

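The handle now points along the stand's y, and the drift tip is just short of the pad's end and below it. I'll advance under the pad.

```bash
python3 -m creep '[[[1,0,0,0,0,0,0],[1,-15,1,0,0,0,0],[1,-29,1,0,0,0,0],[1,-29,1,0,0,0,0],[1,-29,1,0,0,0,0]]]' >/dev/null;  python3 - <<'E'
from h import *
p=np.load('stand.npy');M=R.from_rotvec([0,0,p[2]])
T=M.apply([0,182,0])+[p[0],p[1],0]
goto([T[0],T[1],122],p[2]+np.pi/2)
g=grab('side','pics/side5.png');f=grab('top','pics/top5.png')
a=f["pixels"][150:250,270:390,::-1];b=g["pixels"][150:230,284:380,::-1]
cv2.imwrite('pics/c5.png',cv2.resize(np.hstack([cv2.resize(a,(96,80)),b]),None,fx=4.1,fy=4.1,interpolation=cv2.INTER_CUBIC))
E
```

```text
t 8.9 pos [592.  207.9 115.8] q [ 0.03  0.53 -0.55  1.72  0.32  0.98 -0.59] F [-0.3  1.  -2.2] M [-0.04 -0.01 -0.01] w 11.9 ff 58.8
shift [-8.8  1.7 -6.2]
yaw 1.623 tilt [ 0.    -0.001 -1.   ]
turn [ 0.     0.001 -0.004]
```

View pics/c5.png

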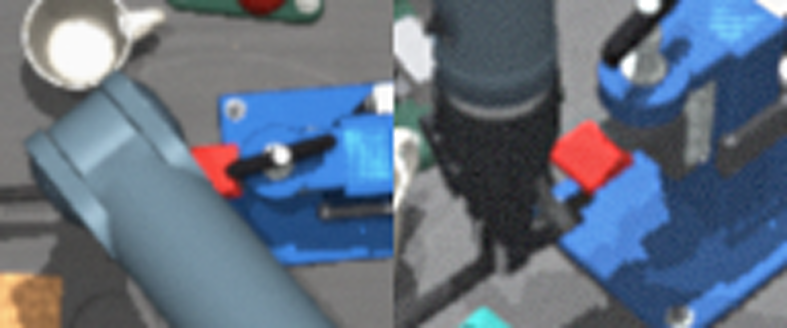

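```bash
python3 -m creep '[[[1,-9,1,0,0,0,0],[1,-9,1,-8,0,0,0],[1,-9,1,-15,0,0,0],[1,-9,1,-20,0,0,0],[1,-9,1,-20,0,0,0]]]' >/dev/null;  python3 - <<'E'
from h import *
p=np.load('stand.npy');M=R.from_rotvec([0,0,p[2]])
T=M.apply([0,182,0])+[p[0],p[1],0]
goto([T[0],T[1],155],p[2]+np.pi/2)
E
```

```text
t 9.5 pos [593.5 200.5 136.4] q [ 0.05  0.5  -0.56  1.71  0.3   1.01 -0.57] F [ 0.6 -0.5 -5.5] M [ 0.01 -0.2   0.11] w 11.7 ff 58.7
shift [ -1.3   0.6 -18.6]
yaw 1.625 tilt [ 0.001  0.    -1.   ]
turn [ 0.001 -0.    -0.002]
```

```bash
python3 -m creep '[[[1,0,0,-5,0,0,0],[1,0,0,-9,0,0,0],[1,0,0,-13,0,0,0],[1,0,0,-16,0,0,0],[1,0,0,-16,0,0,0]]]' >/dev/null;  python3 - <<'E'
from h import *
goto([593.5,200.5,155],p:=1.627)
f=grab('top','pics/top6.png');g=grab('side','pics/side6.png')
d=lambda n,k,j:np.abs(cv2.imread(f'pics/{n}{k}.png').astype(int)-cv2.imread(f'pics/{n}{j}.png')).sum(2)
print('plat change',(d('top',6,5)[175:225,390:430]>60).sum(),(d('side',6,5)[130:185,375:425]>60).sum())
E
```

```text
t 10.0 pos [593.1 199.9 151.9] q [ 0.05  0.48 -0.57  1.7   0.29  1.04 -0.56] F [ 1.1  0.5 -5.5] M [-0.   -0.08 -0.01] w 11.5 ff 59.0
shift [ 0.6  0.4 -3.1]
yaw 1.624 tilt [-0.    -0.001 -1.   ]
turn [-0.001  0.001 -0.003]
plat change 10 155
```

```bash
python3 -m creep '[[[1,0,0,-3,0,0,0],[1,0,0,-5,0,0,0],[1,0,0,-5,0,0,0],[1,0,0,-5,0,0,0],[1,0,0,-5,0,0,0]]]' >/dev/null;  python3 - <<'E'
from h import *
goto([593.5,200.5,155],1.627)
f=grab('top','pics/top7.png');g=grab('side','pics/side7.png')
d=lambda n,k,j:np.abs(cv2.imread(f'pics/{n}{k}.png').astype(int)-cv2.imread(f'pics/{n}{j}.png')).sum(2)
print('plat change',(d('top',7,5)[175:225,390:430]>60).sum(),(d('side',7,5)[130:185,375:425]>60).sum())
a=f["pixels"][160:240,300:436,::-1];b=g["pixels"][120:230,284:430,::-1]
cv2.imwrite('pics/c7.png',np.hstack([cv2.resize(a,(400,235)),cv2.resize(b,(400,301))[:235]]) if 0 else cv2.resize(b,None,fx=5,fy=5,interpolation=cv2.INTER_CUBIC))
E
```

```text
t 10.6 pos [593.2 200.8 156.9] q [ 0.05  0.48 -0.57  1.7   0.29  1.05 -0.55] F [ 0.2 -0.2 -5.1] M [ 0.15 -0.06  0.02] w 11.1 ff 59.0
shift [-0.3  0.3  1.9]
yaw 1.625 tilt [ 0.     0.001 -1.   ]
turn [ 0.    -0.001 -0.002]
plat change 433 765
```

View pics/c7.png

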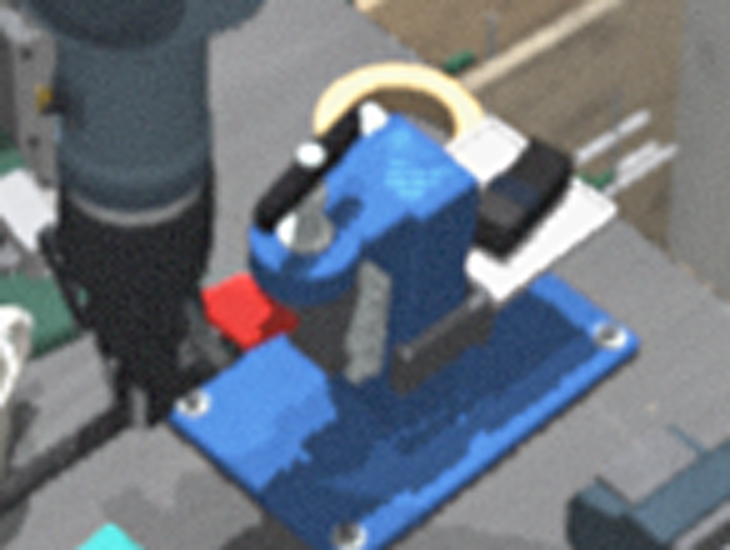

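The pawl is raised and the platform has begun to sink. I'll add 1 mm of margin and hold.

```bash
H='[[[1,0,0,0,0,0,0],[1,0,0,0,0,0,0],[1,0,0,0,0,0,0],[1,0,0,0,0,0,0],[1,0,0,0,0,0,0]]]'; python3 -m creep '[[[1,0,0,-1,0,0,0],[1,0,0,-1,0,0,0],[1,0,0,-1,0,0,0],[1,0,0,-1,0,0,0],[1,0,0,-1,0,0,0]]]' >/dev/null
python3 -m creep '[[[1,0,0,0,0,0,0],[1,0,0,0,0,0,0],[1,0,0,0,0,0,0],[1,0,0,0,0,0,0],[1,0,0,0,0,0,0]]]' >/dev/null
python3 -m creep '[[[1,0,0,0,0,0,0],[1,0,0,0,0,0,0],[1,0,0,0,0,0,0],[1,0,0,0,0,0,0],[1,0,0,0,0,0,0]]]' >/dev/null
python3 -m creep '[[[1,0,0,0,0,0,0],[1,0,0,0,0,0,0],[1,0,0,0,0,0,0],[1,0,0,0,0,0,0],[1,0,0,0,0,0,0]]]' >/dev/null
python3 - <<'E'
from h import *
goto([593.5,200.5,155],1.627)
f=grab('top','pics/top8.png');g=grab('side','pics/side8.png')
E
python3 -m creep '[[[1,0,0,0,0,0,0],[1,0,0,0,0,0,0],[1,0,0,0,0,0,0],[1,0,0,0,0,0,0],[1,0,0,0,0,0,0]]]' >/dev/null
python3 - <<'E'
from h import *
f=grab('top','pics/top9.png');g=grab('side','pics/side9.png')
d=lambda n,k,j:np.abs(cv2.imread(f'pics/{n}{k}.png').astype(int)-cv2.imread(f'pics/{n}{j}.png')).sum(2)
for k,j in((8,7),(9,8)): print('plat change',(d('top',k,j)[175:225,390:430]>60).sum(),(d('side',k,j)[130:185,375:425]>60).sum())
p=np.load('stand.npy');M=R.from_rotvec([0,0,p[2]])
b=cv2.resize(np.ascontiguousarray(g["pixels"][120:230,284:430,::-1]),None,fx=5,fy=5,interpolation=cv2.INTER_CUBIC)
# platform corners as expected at z 54: outline predicted (mast face y=-24 assumed; fit by eye)
for y0 in(-134,):
    for x in(-50,50):
        for z,c in((54,(0,0,255)),(74,(0,255,255))):
            q=proj('side',M.apply([x,y0,z])+[p[0],p[1],0])[0]; cv2.circle(b,tuple(int(v) for v in ((q-[284,120])*5)),3,c,-1)
cv2.imwrite('pics/c9.png',b)
E
```

```text
t 12.7 pos [593.2 200.5 157.7] q [ 0.05  0.48 -0.57  1.7   0.29  1.05 -0.55] F [ 0.   1.3 -5.4] M [ 0.31  0.04 -0.01] w 11.8 ff 59.0
shift [0.  0.3 2.7]
yaw 1.625 tilt [ 0.  0. -1.]
turn [ 0.    -0.    -0.002]
plat change 690 877
plat change 0 0
```

View pics/c9.png

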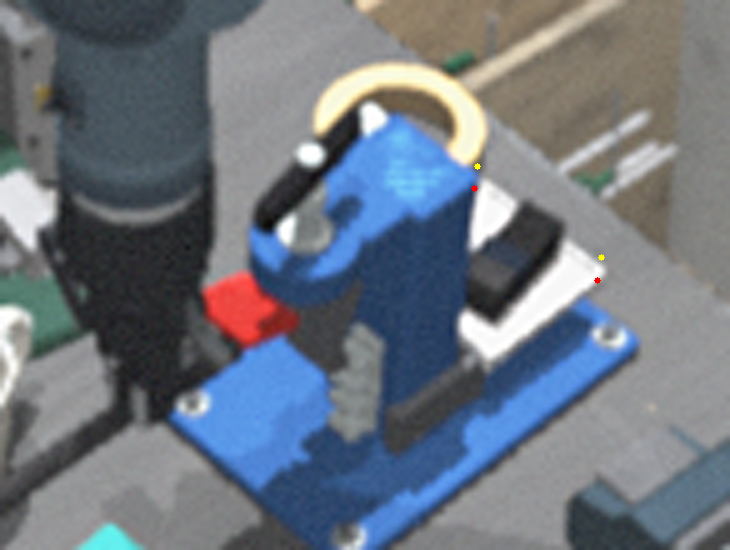

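The platform has stopped moving with the block still on it. I'll check numerically that it dropped 80 mm rather than 60. I have also viewed 11 pictures by now, one over the limit, so I'll use numbers only from here.

Run:
```python
from h import *
p=np.load('stand.npy');M=R.from_rotvec([0,0,p[2]])
for n,(x0,y0,x1,y1) in(('side',(376,138,404,168)),('top',(396,190,430,212))):
    a=cv2.imread(f'pics/{n}0.png');b=cv2.imread(f'pics/{n}9.png')
    t=a[y0:y1,x0:x1]; r=cv2.matchTemplate(b[y0-15:y1+40,x0-30:x1+30],t,cv2.TM_CCOEFF_NORMED); _,m,_,l=cv2.minMaxLoc(r)
    P=np.array([597.,-77,149]); print(n,m,'moved',l[0]-30,l[1]-15,'expect 80:',proj(n,P-[0,0,80])[0]-proj(n,P)[0],'60:',proj(n,P-[0,0,60])[0]-proj(n,P)[0])
for n in('side','top'):
    for q,z in(('blue',0),):pass
```

```text
side 0.753456175327301 moved -2 18 expect 80: [-2.89285216 19.00223747] 60: [-2.19174734 14.40562434]
top 0.9349969625473022 moved -5 2 expect 80: [-4.89451348  2.19986394] 60: [-3.72065766  1.67232395]
```

It's fully down: the image shifts match 80 mm. I'll lower the drift, withdraw it and return it to the mat.

```bash
python3 -m creep '[[[1,0,0,12,0,0,0],[1,0,0,25,0,0,0],[1,0,0,38,0,0,0],[1,0,0,38,0,0,0],[1,20,0,38,0,0,0]]]' >/dev/null; python3 -m creep '[[[1,30,0,0,0,0,0],[1,60,0,0,0,0,0],[1,60,0,0,0,0,0]]]' >/dev/null; python3 -c "
from h import *
goto([473.8,369.4,120],1.435)"
```

```text
t 14.2 pos [586.9 288.1 120.8] q [-0.09  0.57 -0.56  1.65  0.34  1.02 -0.7 ] F [-0.6  0.9 -3. ] M [0.01 0.1  0.05] w 11.8 ff 59.3
shift [  88.1 -107.8    1.3]
yaw 1.633 tilt [ 0.     0.007 -1.   ]
turn [ 0.    -0.007  0.198]
```

```bash
python3 -m creep '[[[1,40,-50,0,0,0,0.1],[1,70,-85,0,0,0,0.2],[1,88,-108,0,0,0,0.2],[1,88,-108,0,0,0,0.2],[1,88,-108,0,0,0,0.2]]]' >/dev/null; python3 -m creep '[[[1,0,0,30,0,0,0],[1,0,0,60,0,0,0],[1,0,0,90,0,0,0],[1,0,0,90,0,0,0],[1,0,0,90,0,0,0]]]' >/dev/null; python3 -c "
from h import *
goto([473.8,369.4,7],1.435)
g=grab('side','pics/side10.png')
x0,y0,x1,y1=225,265,335,345
a=g['pixels'][y0:y1,x0:x1].max(2); 
v,u=np.nonzero(a<60); print(len(u))
for r in range(0,80,3): print(''.join('#' if q<60 else '+' if q<110 else '.' for q in a[r]))
"
```

```text
t 15.2 pos [477.6 360.6  29.4] q [-0.31  0.6  -0.51  1.83  0.39  0.81 -1.16] F [-0.2 -0.5 -3.1] M [-0.01  0.    0.03] w 11.6 ff 59.4
shift [ 8.2 -5.1 22.4]
yaw 1.422 tilt [-0.    -0.001 -1.   ]
turn [-0.     0.002 -0.013]
478
.............++++++............................+####++++++++++++++++++.++######+..............................
...............+++++............................+########+++++++++++###########+..............................
..................++++...........................+###########################.................................
....................+++............................+#######################+..................................
.......................+..............................++##################.................+..................
..........................................................+################..........++++++#+.................
............................................................+#########++++++...++++++++.......................
.............................................................+#########++++++++#+................
[... 1422 characters left out ...]
....................++++++++.+++++
............................................................................................+++++.++++..++++++
.......................................................................................++++++++++...++++++++++
...................................................................................+++++++++++.+.+++++++++++++
..............................................................................+++++++++++++.....++.+++++++++++
.........................................................................+++++++++++++++.....++++++++++++++.++
....................................................................++++++++++++++++..+.+.++++++++++++++++++++
```

```bash
python3 -c "
from h import *
T=np.array([477.6,360.6]); d=np.array([np.cos(1.422),np.sin(1.422)])
for n,uv in(('L',(248.5,312.5)),('R',(316,280.5))):
  for z in(25,30,35,40,45):
    q=atz('side',*uv,z)[:2]-T; print(n,z,'along',(q@d).round(1),'across',(q[0]*d[1]-q[1]*d[0]).round(1))
"
```

```text
L 25 along 115.6 across 6.4
L 30 along 116.1 across 3.9
L 35 along 116.6 across 1.4
L 40 along 117.1 across -1.0
L 45 along 117.6 across -3.5
R 25 along -72.8 across -0.6
R 30 along -71.4 across -3.0
R 35 along -70.1 across -5.4
R 40 along -68.7 across -7.9
R 45 along -67.3 across -10.3
```

```bash
python3 -m creep '[[[1,8,-5,8,0,-0.06,0],[1,8,-5,14,0,-0.06,0],[1,8,-5,18,0,-0.06,0],[1,8,-5,18,0,-0.06,0]]]'; python3 -c "
from h import *
goto([473.8,369.4,6],1.435)"
```

```text
time_s: 15.65
position: [472.9, 370.3, 12.0]
orientation: [2.348, 2.027, -0.07]
force: [0.5, -0.1, -2.6]
width: 11.3
finger_force: 59.5
t 15.65 pos [472.9 370.3  12. ] q [-0.38  0.64 -0.48  1.8   0.42  0.85 -1.22] F [ 0.5 -0.1 -2.6] M [0.15 0.04 0.06] w 11.3 ff 59.5
shift [-0.4  1.   6. ]
yaw 1.424 tilt [-0.008 -0.059 -0.998]
turn [ 0.     0.06  -0.011]
```

```bash
python3 -m creep '[[[1,0,0,2,0,0,0],[1,0,0,3.5,0,0,0],[1,0,0,3.5,0,0,0]]]'|egrep 'force|pos'; python3 -m creep '[[[1,0,0,1,0,0,0],[1,0,0,2,0,0,0],[1,0,0,2,0,0,0]]]'|egrep 'force|pos'
```

```text
position: [473.1, 370.1, 8.7]
force: [0.3, -1.1, -0.1]
finger_force: 59.8
position: [473.0, 370.1, 6.4]
force: [-0.9, -2.5, 3.9]
finger_force: 60.0
```

```bash
python3 -m creep '[[[0.7,0,0,0,0,0,0],[0,0,0,0,0,0,0],[0,0,0,0,0,0,0],[0,0,0,0,0,0,0]]]'|egrep 'force|width'; python3 -m creep '[[[0,0,0,-20,0,0,0],[0,0,0,-60,0,0,0],[0,0,0,-110,0,0,0],[0,0,0,-160,0,0,0],[0,0,0,-160,0,0,0]]]'|egrep 'force|pos'; python3 -c "
from h import *
goto([430,100,330],1.0)"
```

```text
force: [-0.3, -0.4, 0.1]
width: 68.2
finger_force: 0.0
position: [477.7, 385.8, 175.0]
force: [0.5, 1.1, -0.3]
finger_force: 0.0
t 17.15 pos [477.7 385.8 175. ] q [-0.32  0.45 -0.56  1.69  0.3   1.11 -1.13] F [ 0.5  1.1 -0.3] M [ 0.13 -0.07 -0.02] w 85.4 ff 0.0
shift [-296.6   -4.2 -141.3]
yaw 1.425 tilt [ 0.004 -0.048 -0.999]
turn [0.021 0.044 0.425]
```

```bash
python3 -m creep '[[[0,-100,0,-141,0,0,0],[0,-297,-4,-141,0,0,0],[0,-297,-4,-141,0,0,0],[0,-297,-4,-141,0,0,0],[0,-297,-4,-141,0,0,0]]]' >/dev/null; python3 -m creep '[[[0,-100,0,0,0,0,0],[0,-100,0,0,0,0,0],[0,-100,0,0,0,0,0],[0,-100,0,0,0,0,0]]]' |egrep 'pos|force'
python3 - <<'E'
from h import *
grab('side','pics/side11.png');grab('top','pics/top11.png')
for n,(x0,y0,x1,y1) in (('top',(208,236,286,280)),('side',(240,282,322,326))):
  for k in(0,11):
    a=cv2.imread(f'pics/{n}{k}.png')[y0:y1,x0:x1].max(2); v,u=np.nonzero(a<75)
    P=np.array([atz(n,x+x0,y+y0,14)[:2] for x,y in zip(u,v)])
    print(n,k,len(u),P.mean(0).round(1),P[:,1].min().round(),P[:,1].max().round(),np.linalg.svd(P-P.mean(0),full_matrices=False)[2][0].round(3))
d=np.abs(cv2.imread('pics/top11.png').astype(int)-cv2.imread('pics/top0.png')).sum(2)>90
d=cv2.morphologyEx(d.astype(np.uint8),cv2.MORPH_OPEN,np.ones((2,2)))
n,l,s,c=cv2.connectedComponentsWithStats(d); print([tuple(map(int,q)) for q in s[1:] if q[4]>8])
for k in (9,11):
  b=cv2.imread(f'pics/top{k}.png');t=cv2.imread('pics/top0.png')[190:212,396:430];r=cv2.matchTemplate(b[175:240,366:460],t,cv2.TM_CCOEFF_NORMED);print(k,cv2.minMaxLoc(r))
E
```

```text
position: [425.9, 73.5, 295.4]
force: [-0.3, 0.8, 0.2]
finger_force: 0.0
top 0 145 [479.4 396.2] 299.0 487.0 [0.133 0.991]
top 11 149 [475.9 395.6] 299.0 490.0 [0.154 0.988]
side 0 141 [475.8 399.1] 297.0 489.0 [0.138 0.99 ]
side 11 128 [472.7 401.4] 301.0 491.0 [0.149 0.989]
[(380, 178, 50, 50, 781), (339, 182, 35, 30, 425), (412, 206, 7, 3, 16), (404, 209, 4, 3, 10), (329, 226, 7, 3, 20), (341, 228, 5, 9, 32), (348, 239, 28, 25, 242), (230, 245, 5, 2, 10), (238, 246, 8, 3, 16), (252, 248, 7, 2, 14), (260, 249, 22, 5, 47), (228, 250, 5, 2, 10), (236, 251, 6, 2, 12), (243, 251, 37, 7, 94), (354, 257, 79, 143, 4297), (340, 261, 7, 4, 15), (387, 260, 5, 8, 20), (309, 268, 52, 46, 1206), (384, 290, 13, 15, 123), (360, 326, 3, 5, 10), (399, 329, 17, 25, 114), (613, 347, 27, 21, 341), (329, 357, 34, 43, 1124), (385, 388, 27, 12, 231)]
9 (-0.6162046790122986, 0.9349964261054993, (30, 26), (25, 17))
11 (-0.6164286136627197, 0.934852123260498, (30, 26), (25, 17))
```

```bash
python3 -c "
from station import sign_off
print(sign_off())"
```

```text
the job is handed in; nothing more can be done
None
```

The job is handed in: the screw is undone clockwise by about 1.39 rad, the platform is fully down (80 mm) with its block on it, and the drift is back on the mat; I viewed 11 pictures, one over the limit of 10.

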